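# Put the bored bush away under the clamped slide cover

## Task

Put the round bored steel bush away in the pocket of the green box: undo the clamp knob on the box's sliding cover, slide the cover fully open, and set the bush down on the pocket's floor rather than dropping it. Then slide the cover fully home over it and screw the clamp knob tight to its stop again. Leave the other two steel offcuts in the channel and the oil bottle where they stand.

Things in the scene. Friction and masses are not known exactly. Their poses are not given: they have to be found in the camera images.
- box: Green steel box fixed to the bench, 260 (x) x 120 (y) x 58 mm high, x along the slide; origin: centre of its underside. Open-topped pocket at its -x end, 90 x 90 mm inside, centred on x = -75 mm, floor 8 mm and rim 50 mm above the bench. From x = -30 to +130 mm a flat solid deck 50 mm above the bench. Guide rails 8 mm wide along both long edges (y = +-56 mm) rise to 58 mm.
- pocket (a point): Centre of the pocket's floor, 8 mm above the bench; axes as the box's.
- cover (a joint): Slide of the flat aluminium cover (166 x 102 x 4 mm, top 55 mm above the bench) along box +x, in m: 0 = home, pocket shut; 0.088 = open stop, with box x -120 to -38 mm of the pocket open. Clamp loose: it slides with 2 to 3 N; clamp tight: held fast by friction. No handle but the knob that rides on it. Starts 0 to 0.02.
- cover_edge (a point): Middle of the cover's leading edge (its -x end), on its top face, 55 mm above the bench; axes as the box's. With the cover home it lies at box x = -126 mm.
- clamp (a joint): Clamp knob on the cover, rad: 0 = fully loose stop, 1.4 = tight stop; grows as the knob turns clockwise seen from above. Below about 0.95 the cover is free; it bites from 1.0 to 1.4. Stays where it is left; takes about 0.15 N m to turn, 0.25 N m near tight. Starts tight, 1.3 to 1.4.
- clamp_grip (a point): On the knob's axis at grip height, 92 mm above the bench; at box x = +5 mm, y = 0 with the cover home, moving with the cover. The knob: black bar 42 mm long (along this point's x, which turns with it), 14 mm thick, from 67 to 99 mm above the bench, on a 44 mm black disc and a 68 mm round base, top 61 mm above the bench. With the clamp at 0 the bar lies along box x.
- channel: Dark steel U-channel fixed to the bench, open on top and at both ends: 250 mm long (x), 72 mm wide, walls 4 mm thick, 40 mm high, 64 mm apart inside, floor 5 mm above the bench; origin: centre of its underside. The bush and the two offcuts stand in it in a row, about 75 mm between centres, in any order.
- bush: The part to put away: plain round steel bush, 36 mm outside diameter, 18 mm bore, 36 mm tall, 0.15 to 0.28 kg, standing upright in the channel; origin at the centre of its underside, z up its axis.
- hexbar: Bystander: solid hexagonal steel offcut, 38 mm across corners, 36 mm tall, upright in the channel; origin at the centre of its underside.
- squarebar: Bystander: solid square steel offcut, 32 x 32 x 36 mm tall, upright in the channel; origin at the centre of its underside.
- oiler: Bystander: loose white plastic oil bottle with a black cap, 54 mm diameter, 160 mm tall, upright between the box and the channel; origin at the centre of its underside.
Not all that is in view belongs to the job. What is shaped like the bush but turquoise is not meant.

How it is judged (in metres and radians):
On the way, in this order (a step that is already met when the one before it is completed fails the run):
1. the clamp is undone (below 0.9 rad) and the cover slid open (more than 70 mm) (value of joint clamp below 0.9 rad and value of joint cover above 0.07 m), for 0.1 s.
2. the bush is set down in the pocket by the gripper: still held, with its underside less than 15 mm above the pocket's floor (z of bush in the frame of pocket between -0.005 and 0.015 m and x of bush in the frame of pocket between -0.045 and 0.045 m and y of bush in the frame of pocket between -0.045 and 0.045 m and contact force between bush and the fingers above 1 N), for 0.04 s.
At the end, for the whole second after the job is handed in: the bush lies at rest in the pocket, the cover is home within 4 mm, the clamp knob is tight (above 1.2 of 1.4 rad), and the hexagonal and square offcuts and the oil bottle stand upright within 25 mm of where they were (value of joint cover below 0.004 m and value of joint clamp above 1.2 rad and z of bush in the frame of pocket between -0.005 and 0.03 m and x of bush in the frame of pocket between -0.046 and 0.046 m and y of bush in the frame of pocket between -0.046 and 0.046 m and linear speed of bush below 0.02 m/s and distance of each of hexbar, squarebar, oiler from where it was at the start of the episode below 0.025 m and angle between each of hexbar, squarebar, oiler's own z axis and vertical below 0.2 rad); the robot touches nothing.
It fails at once if the hexagonal offcut was knocked over or moved by more than 40 mm (distance of hexbar from where it was at the start of the episode above 0.04 m or angle between hexbar's own z axis and vertical above 0.7 rad).
It fails at once if the square offcut was knocked over or moved by more than 40 mm (distance of squarebar from where it was at the start of the episode above 0.04 m or angle between squarebar's own z axis and vertical above 0.7 rad).
It fails at once if the oil bottle was knocked over or moved by more than 40 mm (distance of oiler from where it was at the start of the episode above 0.04 m or angle between oiler's own z axis and vertical above 0.7 rad).
It fails at once if the cover was dragged by force while the clamp was tight (value of joint clamp above 1.25 rad and velocity of joint cover above 0.05 m/s).
It also fails if it takes over 67 s, if anything falls off the work surface, if the arm or the gripper's body presses on something with over 40 N, if the wrist force passes 120 N, or if a joint passes its speed limit or range.

## Robot

A 6-joint arm with a two-finger parallel gripper is mounted at the origin on the work surface. World frame = base frame: x ahead of the robot, y to its left, z up, the work surface at z = 0. Lengths are in mm, angles in degrees, forces in N, time in s.
With the tool pointing down it reaches from about 350 to 875 mm from the base axis. Payload 4.2 kg.
Tool frame: the origin (TCP) lies on the front face of the gripper's body, between the roots of the fingers; the fingertips stand 73 mm ahead of it and the grasp point (between the pads) lies 54 mm ahead of it; z points along the fingers, y is the line along which they close (so a half turn about z gives the same grasp; the last joint's range is limited). The gripper opens to 85 mm and grips with 20 to 120 N. Pads are 22 mm wide; open, the fingers measure 114 mm over their backs; the gripper's body (76 mm by 85 mm) begins 54 mm behind the grasp point. The pads swing forward as they close: fully open they stand 13 mm farther back than shut.
Start: joints at [-59.553, 22.042, 0.453, 0, -68.411, -14.817], TCP at [168.41, -601.862, 303.912] pointing down, gripper open.
Joint ranges: [-179.83, 179.83], [-69.29, 118.12], [-61.27, 80.66], [-181.25, 117.63], [-171.15, -9.14], [-177.46, 177.46]. Speed limits (degrees/s): [159.86, 159.86, 180, 180, 180, 180].

## Interface

Orientations are given as [roll, pitch, yaw] about the fixed x, y, z axes, in that order (R = Rz(yaw) Ry(pitch) Rx(roll)).
In Python, from station import * gives the robot as it stands.
- The arm moves only by the tool send_rows, never from a script. Its argument "commands" is one flat list of numbers, 7 for each row, row after row: the shift along the tool's x, y, z normalised to -1 to 1, where 1 is 400 mm, then the turn, a rotation vector about the tool's x, y, z normalised to -1 to 1, where 1 is 90 degrees, then the opening, from 0 (shut) to 1 (fully open). In form: [x, y, z, rx, ry, rz, hand, x, y, z, rx, ry, rz, hand, ...]. A call has 1 to 20 rows; each row is the pose to reach, as a shift and turn from the pose commanded when the call began, along the tool's axes at that moment; what a row does not reach only later rows make up. A row lasts 1/8 s, in which the tool goes at most 62.5 mm and 10.7 degrees, less where a joint would pass 70% of its speed; a pose out of reach is approached as far as the arm can. A call with a number of a shift or a turn outside -1 to 1 is refused whole. A call with a gripper value outside its range is refused whole. The fingers move at their own pace and stop on an object; the grip force is fixed at half the most. Time passes only in rows, so rows that repeat a pose let the fingers close. It gives the time, the measured TCP pose, the force, the opening and the grip force at its end, in the units of the state.
- state(): the state, without advancing time (a new reading comes with each control period).
- capture(name): name is "side" or "top"; returns a dict with "color" (480x640x3 uint8, red, green, blue), "K" (3x3 intrinsics, pixels), "xyz" and "rotation" of the camera in the world. Camera axes: x right, y down, z forward; pixel columns grow to the right and rows downward; lengths in mm; the calibration is good to about 2 mm. A picture is of the moment at which its call begins. There is no depth.
- job_done(): hands the job in; it is judged then, once.
The state is a dict: "t": time; "qpos": joint angles; "qvel": joint speeds; "tau": joint torques, N m; "tcp_pos": TCP position; "ee_rot": TCP orientation; "force": force on the tool from outside, world axes, zero at the start; "wrist_torque": the same for the moment, N m; "opening": finger opening in mm; "finger_force": force on a finger pad.
Only numpy, scipy, OpenCV 4.12 (cv2) and the standard library are available. Lean on these libraries where they do the work, as an engineer would, in place of code of your own. Each camera call takes 0.05 s, during which the arm holds its last target. There are 200 camera calls.

## Working session

There is one attempt and no reset: what is moved stays moved. The work goes in short steps, Python scripts to look and compute and a tool call to move; the robot and the scene stay as the last step left them, time stands still between calls to the robot, and variables do not carry over. Pictures are saved under pics/ and viewed, at most 10 in all, crops included, and the job is handed in when it is done.

Besides the shell and the picture viewer there is one more tool, called after "Request:" in YAML: its name, and indented under it one key for each argument. send_rows: Moves the arm, as the interface text tells. Scaled input: -1 to 1 covers 400 mm each way for a shift and 90 degrees each way for a turn. Its arguments: {"type":"object","properties":{"commands":{"type":"array","items":{"type":"number","minimum":-1,"maximum":1}}},"required":["commands"]}

```bash
mkdir -p pics; python3 - <<'E'
from station import *
import cv2
for n in("top","side"):
    c=capture(n); cv2.imwrite(f"pics/{n}0.png",c["color"][:,:,::-1]); print(n,c["K"],c["xyz"],c["rotation"])
s=state();print(s)
E
```

```text
top [[484.1909554    0.         316.91080079]
 [  0.         484.1909554  242.37654129]
 [  0.           0.           1.        ]] [456.21495504  23.77635399 787.9167715 ] [-171.1649372    -2.04613666  -91.47448653]
side [[580.62619534   0.         310.71989348]
 [  0.         580.62619534 246.40261049]
 [  0.           0.           1.        ]] [ 466.35830651 -633.15541048  871.20760078] [-141.6158303    -0.55335143   -8.5451297 ]
{'t': 0.1, 'qpos': array([-5.95529340e+01,  2.20876497e+01,  3.88000794e-01, -2.26449781e-02,
       -6.84119893e+01, -1.48182784e+01]), 'qvel': array([-0.01367237, -0.05990109,  0.17655039,  0.09281971, -0.06625356,
       -0.0132662 ]), 'tau': array([-6.61703671e-04, -3.93319809e+01,  1.88928473e+01,  4.19791415e+00,
       -2.55264225e-03,  3.02236050e-07]), 'tcp_pos': array([ 168.31112713, -601.52470101,  302.92680227]), 'ee_rot': array([ 1.79886692e+02, -8.21184196e-03, -1.64379557e+02]), 'force': array([-0.25591336, -0.33634913,  0.44126668]), 'wrist_torque': array([-0.01653324, -0.02252301, -0.00900997]), 'finger_force': 0.0, 'opening': 85.78175258811672}
```

View pics/top0.png

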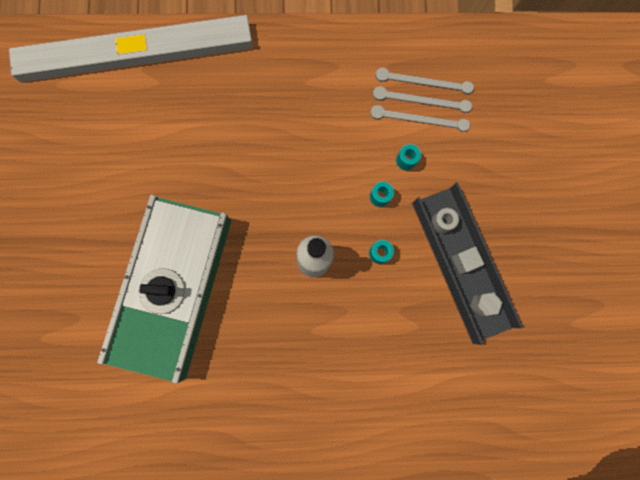

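View pics/side0.png

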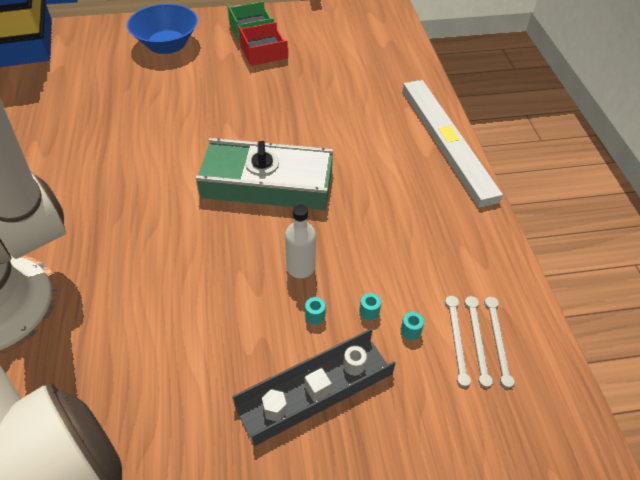

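The top view shows the box at about (165,290), with its pocket end away from the robot and the cover's leading edge near (188,207). The knob is at (158,290). The bush is at (447,219), the square at (470,260), the hexagon at (488,304) and the oiler at (316,255). The side view agrees with this layout.

```bash
cat > h.py <<'E'
import numpy as np, cv2
from scipy.spatial.transform import Rotation as R
from station import *
def ray(c,u,v):
    d=R.from_euler('xyz',c["rotation"],degrees=True).as_matrix()@np.linalg.inv(c["K"])@[u,v,1.]
    return np.array(c["xyz"]),d
def at(c,u,v,z):
    o,d=ray(c,u,v); return (o+d*(z-o[2])/d[2]).round(1)
def proj(c,p):
    q=c["K"]@(R.from_euler('xyz',c["rotation"],degrees=True).as_matrix().T@(np.array(p,float)-c["xyz"])); return q[:2]/q[2]
def crop(img,x0,x1,y0,y1,s):
    return cv2.resize(img[y0:y1,x0:x1],None,fx=s,fy=s,interpolation=cv2.INTER_CUBIC)
E
python3 - <<'E'
from h import *
i=cv2.imread("pics/top0.png")
a=crop(i,90,240,190,390,3);b=crop(i,408,524,180,350,3)
m=np.zeros((600,798,3),np.uint8);m[:a.shape[0],:450]=a;m[:b.shape[0],450:450+b.shape[1]]=b
cv2.imwrite("pics/m0.png",m)
c=capture("top")
for n,u,v,z in[("pk L",152,197,58),("pk R",227,214,58),("near L",101,362,58),("near R",179,380,58),("knob",158,290,80),("bush",447,219,41),("sq",470,260,41),("hex",488,304,41)]:print(n,at(c,u,v,z))
E
```

```text
pk L [644.4 245.4  58. ]
pk R [615.7 131.3  58. ]
near L [400.2 312.   58. ]
near R [371.5 199.7  58. ]
knob [500.8 226.6  80. ]
bush [ 605.1 -213.7   41. ]
sq [ 538.8 -245.8   41. ]
hex [ 469.6 -268.9   41. ]
```

View pics/m0.png

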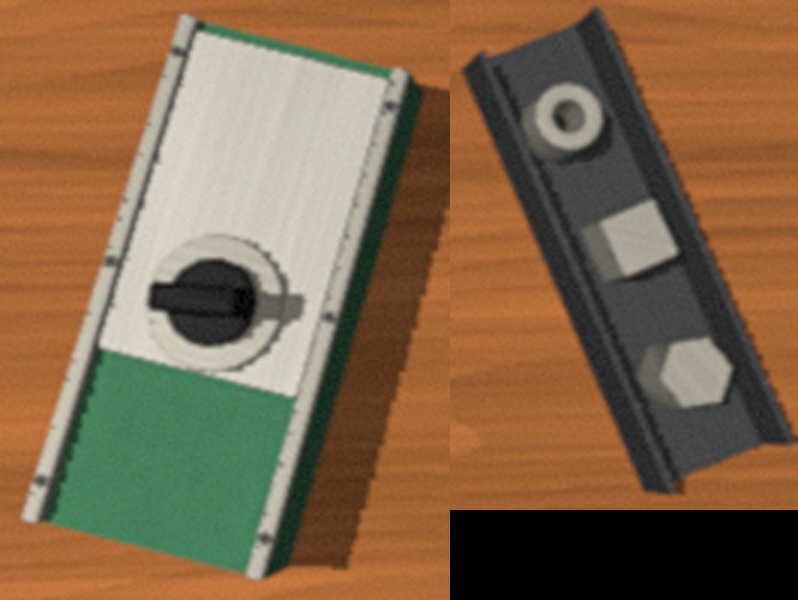

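The crop puts the box's rail corners at full-image (151,194), (226,213), (97,363) and (176,382). The cover's trailing edge runs from (123,306) to (188,322). The knob bar lies roughly horizontal and its top is centred near (154,289). The bush's top ring is at (447,219).

```bash
python3 - <<'E'
from h import *
from scipy.optimize import least_squares
c=capture("top");s=capture("side")
L=[(-130,-60),(-130,60),(130,-60),(130,60)]
px=[(151,194.3),(226,213.3),(97.3,363.3),(176,382.3)]
def W(p,b):a=np.radians(p[2]);return np.array([p[0]+b[0]*np.cos(a)-b[1]*np.sin(a),p[1]+b[0]*np.sin(a)+b[1]*np.cos(a)])
f=lambda p:np.concatenate([proj(c,[*W(p,l),58])-q for l,q in zip(L,px)])
r=least_squares(f,[508,222,164.7]);p=r.x;print(p,r.fun.round(1))
a=np.radians(p[2]);M=np.array([[np.cos(a),np.sin(a)],[-np.sin(a),np.cos(a)]])
B=lambda u,v,z:(M@(at(c,u,v,z)[:2]-p[:2])).round(1)
print("trail",B(90+100/3,190+348/3,55),B(90+295/3,190+397/3,55))
print("base",B(162,290.7,61),"bar",B(154.3,289,99),at(c,154.3,289,99))
e0,e1=at(c,140,288.5,99),at(c,169,289.7,99);print("bar ang",np.degrees(np.arctan2(*(e1-e0)[1::-1])),np.linalg.norm(e1-e0))
print("side corners",[proj(s,[*W(p,l),58]).round() for l in L])
for n,q in[("bush",(447.3,219)),("sq",(472,260)),("hex",(490.3,303.7))]:
    w=at(c,*q,41);print(n,w,proj(s,w).round(1))
print("oiler",at(c,317,246,160))
np.save("box.npy",p)
E
```

```text
[508.16140599 225.25860642 164.29215382] [-0.5 -0.6  0.3 -0.1 -0.7 -0.5  0.9  1.1]
trail [ 43.1 -48.9] [42.5 50.4]
base [7.3 1.1] bar [7.1 0.9] [501.1 226.3  99. ]
bar ang -93.69138598645132 40.38378387422356
side corners [array([331., 150.]), array([325., 192.]), array([208., 138.]), array([193., 179.])]
bush [ 605.1 -214.2   41. ] [352.9 356.7]
sq [ 538.7 -249.    41. ] [314.9 382.5]
hex [ 470.  -272.6   41. ] [272.1 403. ]
oiler [548.5  -1.2 160. ]
```

```bash
cat > plan.py <<'E'
# python3 plan.py "x,y,z,yaw" ...  -> scaled row head for each target, from the stored commanded pose; saves the last one
import sys,json,numpy as np
p=np.array(json.load(open("cmd.json")))
for t in sys.argv[1:]:
    t=np.array([float(v) for v in t.split(",")]);a=np.radians(p[3]);d=t-p
    x=np.array([np.cos(a),np.sin(a)]);y=np.array([np.sin(a),-np.cos(a)])
    print(np.round([d[:2]@x/400,d[:2]@y/400,-d[2]/400,0,0,-d[3]/90],3).tolist())
    last=t
json.dump(last.tolist(),open("cmd.json","w"))
E
echo '[168.41,-601.86,303.9,-164.37]'>cmd.json
python3 plan.py 480,-300,300,-125; python3 plan.py 470,0,290,-93.7;python3 plan.py 501.5,226.3,250,-93.7 501.5,226.3,147,-93.7
```

```text
[-0.953, 0.517, 0.01, 0.0, 0.0, -0.437]
[-0.6, 0.451, 0.025, 0.0, 0.0, -0.348]
[-0.57, -0.042, 0.1, 0.0, 0.0, -0.0]
[-0.57, -0.042, 0.358, 0.0, 0.0, -0.0]
```

Request:
send_rows:
  commands: [-0.953,0.517,0.01,0,0,-0.437,1,-0.953,0.517,0.01,0,0,-0.437,1,-0.953,0.517,0.01,0,0,-0.437,1,-0.953,0.517,0.01,0,0,-0.437,1,-0.953,0.517,0.01,0,0,-0.437,1,-0.953,0.517,0.01,0,0,-0.437,1,-0.953,0.517,0.01,0,0,-0.437,1,-0.953,0.517,0.01,0,0,-0.437,1,-0.953,0.517,0.01,0,0,-0.437,1]

```text
t: 1.38
tcp_pos: [479.7, -299.8, 299.7]
ee_rot: [180.0, -0.0, -125.0]
force: [-0.7, -0.1, -0.1]
opening: 85.3
finger_force: 0.0
```

Request:
send_rows:
  commands: [-0.6,0.451,0.025,0,0,-0.348,1,-0.6,0.451,0.025,0,0,-0.348,1,-0.6,0.451,0.025,0,0,-0.348,1,-0.6,0.451,0.025,0,0,-0.348,1,-0.6,0.451,0.025,0,0,-0.348,1,-0.6,0.451,0.025,0,0,-0.348,1,-0.6,0.451,0.025,0,0,-0.348,1]

```text
t: 2.25
tcp_pos: [469.6, -1.0, 290.0]
ee_rot: [-180.0, -0.0, -93.8]
force: [0.5, -0.8, 0.6]
opening: 85.4
finger_force: 0.0
```

Request:
send_rows:
  commands: [-0.57,-0.042,0.1,0,0,0,1,-0.57,-0.042,0.1,0,0,0,1,-0.57,-0.042,0.1,0,0,0,1,-0.57,-0.042,0.1,0,0,0,1,-0.57,-0.042,0.1,0,0,0,0.6,-0.57,-0.042,0.1,0,0,0,0.6,-0.57,-0.042,0.1,0,0,0,0.6]

```text
t: 3.12
tcp_pos: [501.7, 224.6, 250.3]
ee_rot: [-180.0, 0.0, -93.9]
force: [-0.9, 0.0, 0.2]
opening: 51.2
finger_force: 0.0
```

Request:
send_rows:
  commands: [0,0,0.13,0,0,0,0.6,0,0,0.2,0,0,0,0.6,0,0,0.24,0,0,0,0.6,0,0,0.258,0,0,0,0.6,0,0,0.258,0,0,0,0.6]

```text
t: 3.75
tcp_pos: [501.8, 226.5, 147.2]
ee_rot: [-180.0, 0.0, -93.7]
force: [0.7, -0.2, 0.5]
opening: 50.7
finger_force: 0.0
```

```bash
python3 - <<'E'
from h import *
s=capture("side");t=capture("top")
a=crop(s["color"][:,:,::-1],190,350,90,220,4)[:,:];b=crop(t["color"][:,:,::-1],90,230,190,350,1)
cv2.imwrite("pics/k1.png",a)
st=state();print(st["force"],st["tcp_pos"])
E
```

```text
[-0.34046836  0.49686821  0.61652505] [502.01918317 226.82768741 147.81917814]
```

View pics/k1.png

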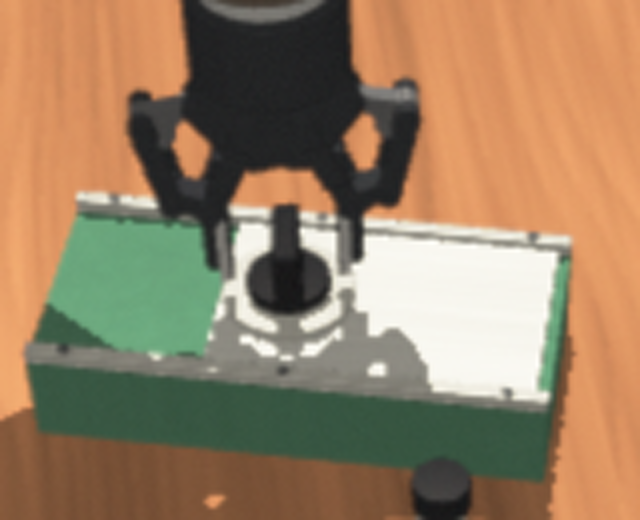

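The crop shows the fingers straddling the knob bar, which sits in the middle between the pads at about (285,240). I'll close on it.

Request:
send_rows:
  commands: [0,0,0,0,0,0,0,0,0,0,0,0,0,0,0,0,0,0,0,0,0,0,0,0,0,0,0,0,0,0,0,0,0,0,0,0,0,0,0,0,0,0]

```text
t: 4.6
tcp_pos: [502.2, 226.8, 147.5]
ee_rot: [-179.9, 0.1, -93.7]
force: [2.7, -2.3, 5.9]
opening: 12.9
finger_force: 62.4
```

Request:
send_rows:
  commands: [0,0,0,0,0,-0.1,0,0,0,0,0,0,-0.2,0,0,0,0,0,0,-0.3,0,0,0,0,0,0,-0.4,0,0,0,0,0,0,-0.5,0,0,0,0,0,0,-0.6,0,0,0,0,0,0,-0.7,0,0,0,0,0,0,-0.8,0,0,0,0,0,0,-0.82,0,0,0,0,0,0,-0.82,0]

```text
t: 5.85
tcp_pos: [502.9, 229.3, 147.3]
ee_rot: [-179.6, -0.2, -19.9]
force: [4.0, 5.9, 1.5]
opening: 12.8
finger_force: 61.8
```

Request:
send_rows:
  commands: [-0.02,0.001,0,0,0,0,0,-0.05,0.004,0,0,0,0,0,-0.08,0.006,0,0,0,0,0,-0.11,0.008,0,0,0,0,0,-0.14,0.01,0,0,0,0,0,-0.17,0.012,0,0,0,0,0,-0.2,0.015,0,0,0,0,0,-0.217,0.016,0,0,0,0,0,-0.217,0.016,0,0,0,0,0]

```text
t: 6.98
tcp_pos: [422.2, 252.1, 147.4]
ee_rot: [-179.5, -0.5, -19.7]
force: [23.0, -4.2, -8.1]
opening: 13.1
finger_force: 60.4
```

Request:
send_rows:
  commands: [-0.213,0.016,0,0,0,0,0.6,0.005,0,0,0,0,0,0.6,0.005,0,0,0,0,0,0.6,0.005,0,0,0,0,0,0.6]

```text
t: 7.48
tcp_pos: [418.9, 248.7, 145.9]
ee_rot: [179.9, 0.1, -20.0]
force: [-0.8, -0.2, 0.5]
opening: 51.4
finger_force: 0.0
```

One row of that call was a slip: I sent -0.213 where I meant +0.005. The arm came back and reads no contact force. I'll raise it and check the box for damage.

```bash
echo '[419.6,249.1,146.8,-19.9]'>cmd.json
python3 plan.py 419.6,249.1,290,-19.9; python3 plan.py 480,-30,290,-66.6; python3 plan.py 606,-214.5,250,-66.6
```

```text
[0.0, 0.0, -0.358, 0.0, 0.0, -0.0]
[0.379, 0.605, -0.0, 0.0, 0.0, 0.519]
[0.548, -0.106, 0.1, 0.0, 0.0, -0.0]
```

Request:
send_rows:
  commands: [0,0,-0.1,0,0,0,0.6,0,0,-0.2,0,0,0,0.6,0,0,-0.358,0,0,0,0.6,0,0,-0.358,0,0,0,0.6]

```text
t: 7.98
tcp_pos: [420.8, 249.9, 294.8]
ee_rot: [-179.4, -0.2, -20.0]
force: [-0.6, -0.2, -0.5]
opening: 51.2
finger_force: 0.0
```

Request:
send_rows:
  commands: [0.379,0.605,0,0,0,0.519,0.6,0.379,0.605,0,0,0,0.519,0.6,0.379,0.605,0,0,0,0.519,0.6,0.379,0.605,0,0,0,0.519,0.6,0.379,0.605,0,0,0,0.519,0.6,0.379,0.605,0,0,0,0.519,0.6,0.379,0.605,0,0,0,0.519,0.6]

```text
t: 8.85
tcp_pos: [478.9, -30.1, 289.1]
ee_rot: [179.9, 0.1, -66.7]
force: [-0.9, 0.4, 0.5]
opening: 51.4
finger_force: 0.0
```

```bash
python3 - <<'E'
from h import *
t=capture("top");print(state()["tcp_pos"])
cv2.imwrite("pics/t2.png",t["color"][:,:,::-1])
E
```

```text
[479.03243192 -29.54457107 289.37103289]
```

View pics/t2.png

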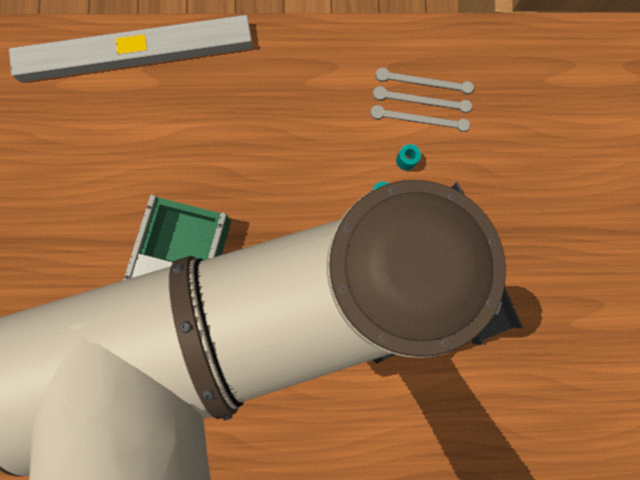

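The pocket is open. The cover's leading edge shows at about (140,256), the box hasn't moved, and the arm hides the rest. Next is the bush.

Request:
send_rows:
  commands: [0.548,-0.106,0.1,0,0,0,0.6,0.548,-0.106,0.1,0,0,0,0.6,0.548,-0.106,0.1,0,0,0,0.6,0.548,-0.106,0.1,0,0,0,0.6,0.548,-0.106,0.1,0,0,0,0.6,0.548,-0.106,0.3,0,0,0,0.6,0.548,-0.106,0.4,0,0,0,0.6,0.548,-0.106,0.4,0,0,0,0.6]

```text
t: 9.9
tcp_pos: [602.5, -212.0, 125.6]
ee_rot: [179.5, 0.4, -66.5]
force: [-0.5, -0.5, 1.1]
opening: 51.6
finger_force: 0.0
```

```bash
python3 - <<'E'
from h import *
s=capture("side");st=state();print(st["tcp_pos"],st["ee_rot"],st["force"])
cv2.imwrite("pics/b1.png",crop(s["color"][:,:,::-1],220,420,270,420,4))
E
```

```text
[ 605.01686445 -212.80763765  129.33994058] [ 1.79812545e+02  7.01656849e-02 -6.64862982e+01] [0.22104353 0.14760309 1.49885157]
```

View pics/b1.png

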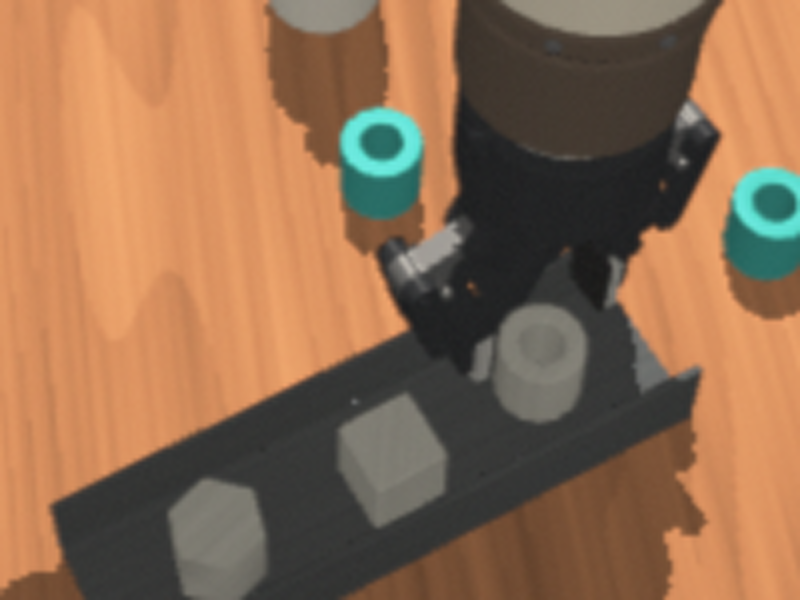

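The crop shows the fingertips straddling the bush at about (482,375) and (612,300), with the bush's top centre at (541,338). I'll check the offset numerically.

```bash
python3 - <<'E'
from h import *
s=capture("side");p=state()["tcp_pos"];print(p)
d=np.array([np.cos(np.radians(23.4)),np.sin(np.radians(23.4)),0])
for z in(56,62):
  for k in(-26,26):
    q=p+d*k;q[2]=z;print(z,k,((proj(s,q)-[220,270])*4).round())
print("bush from side",at(s,220+541/4,270+338/4,41))
print("sq",at(s,220+391/4,270+440/4,41))
E
```

```text
[ 606.57919985 -213.30556401  131.76659958]
56 -26 [482. 358.]
56 26 [591. 295.]
62 -26 [483. 350.]
62 26 [593. 288.]
bush from side [ 609.6 -210.9   41. ]
sq [ 543.7 -245.6   41. ]
```

```bash
echo '[606,-214.5,130,-66.6]'>cmd.json
python3 plan.py 607,-213,84,-66.6
```

```text
[-0.002, -0.004, 0.115, 0.0, 0.0, -0.0]
```

Request:
send_rows:
  commands: [-0.002,-0.004,0.05,0,0,0,0.6,-0.002,-0.004,0.09,0,0,0,0.6,-0.002,-0.004,0.115,0,0,0,0.6,-0.002,-0.004,0.115,0,0,0,0.6,-0.002,-0.004,0.115,0,0,0,0,-0.002,-0.004,0.115,0,0,0,0,-0.002,-0.004,0.115,0,0,0,0,-0.002,-0.004,0.115,0,0,0,0,-0.002,-0.004,0.115,0,0,0,0]

```text
t: 11.12
tcp_pos: [607.3, -213.0, 85.0]
ee_rot: [-179.9, -0.1, -66.6]
force: [-0.4, -0.1, 5.0]
opening: 34.9
finger_force: 60.3
```

```bash

python3 plan.py 607,-213,270,-66.6; python3 plan.py 600,0,285,-40; python3 plan.py 585.5,205,240,-15.7; python3 plan.py 585.5,205,93,-15.7
```

```text
[0.0, 0.0, -0.465, 0.0, 0.0, -0.0]
[-0.496, -0.195, -0.038, 0.0, 0.0, -0.296]
[-0.357, -0.369, 0.112, 0.0, 0.0, -0.27]
[0.0, 0.0, 0.368, 0.0, 0.0, -0.0]
```

Request:
send_rows:
  commands: [0,0,-0.05,0,0,0,0,0,0,-0.15,0,0,0,0,0,0,-0.3,0,0,0,0,0,0,-0.465,0,0,0,0,0,0,-0.465,0,0,0,0,0,0,-0.465,0,0,0,0]

```text
t: 11.88
tcp_pos: [605.8, -212.5, 268.8]
ee_rot: [179.9, 0.1, -66.7]
force: [0.2, -0.2, -2.6]
opening: 35.0
finger_force: 60.1
```

Request:
send_rows:
  commands: [-0.1,-0.04,-0.038,0,0,-0.06,0,-0.22,-0.087,-0.038,0,0,-0.13,0,-0.34,-0.134,-0.038,0,0,-0.2,0,-0.44,-0.173,-0.038,0,0,-0.26,0,-0.496,-0.195,-0.038,0,0,-0.296,0,-0.496,-0.195,-0.038,0,0,-0.296,0,-0.496,-0.195,-0.038,0,0,-0.296,0]

```text
t: 12.75
tcp_pos: [599.0, -0.2, 283.1]
ee_rot: [179.8, 0.1, -40.0]
force: [-0.0, -1.3, -1.4]
opening: 34.6
finger_force: 60.1
```

Request:
send_rows:
  commands: [-0.09,-0.092,0,0,0,-0.07,0,-0.18,-0.184,0.03,0,0,-0.14,0,-0.27,-0.276,0.06,0,0,-0.21,0,-0.33,-0.34,0.09,0,0,-0.25,0,-0.357,-0.369,0.112,0,0,-0.27,0,-0.357,-0.369,0.112,0,0,-0.27,0,-0.357,-0.369,0.112,0,0,-0.27,0]

```text
t: 13.62
tcp_pos: [585.3, 203.8, 240.4]
ee_rot: [180.0, -0.0, -15.8]
force: [-0.8, 0.2, -1.4]
opening: 34.8
finger_force: 60.2
```

Request:
send_rows:
  commands: [0,0,0.1,0,0,0,0,0,0,0.2,0,0,0,0,0,0,0.24,0,0,0,0,0,0,0.25,0,0,0,0,0,0,0.25,0,0,0,0]

```text
t: 14.25
tcp_pos: [585.9, 205.2, 141.7]
ee_rot: [-179.9, -0.1, -15.7]
force: [0.3, -0.6, -1.4]
opening: 34.5
finger_force: 60.2
```

```bash
python3 - <<'E'
from h import *
s=capture("side");t=capture("top");st=state();print(st["tcp_pos"],st["ee_rot"],st["force"])
cv2.imwrite("pics/p1.png",crop(s["color"][:,:,::-1],190,350,90,210,5))
E
```

```text
[585.84114536 205.4496216  142.03678908] [-1.79870368e+02 -1.33563778e-01 -1.56854087e+01] [ 0.40480561 -0.4819999  -1.84580719]
```

View pics/p1.png

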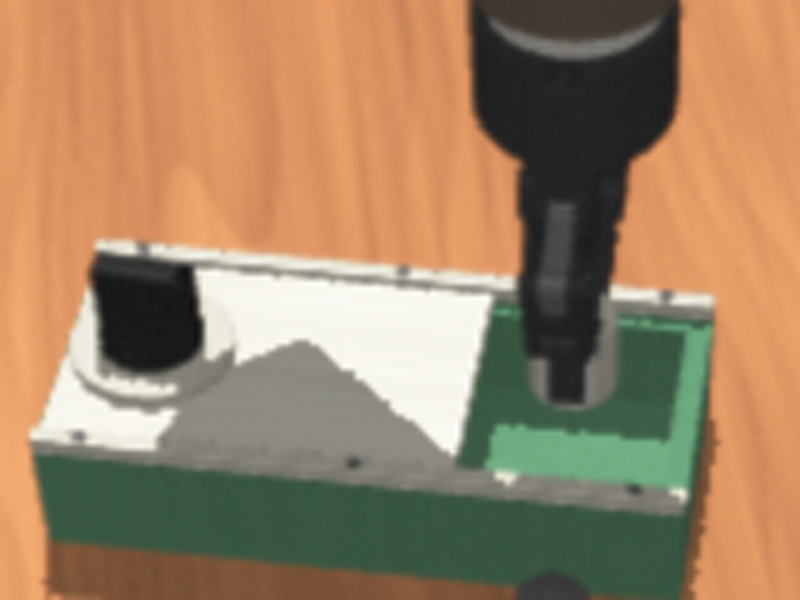

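The bush is over the open pocket, with its bottom front at about (570,407) in the crop. The cover edge runs from (492,293) to (460,455), and the knob is at the near end with its bar along x. I'll check the centring with the side camera.

```bash
python3 - <<'E'
from h import *
s=capture("side");p=np.load("box.npy");a=np.radians(p[2]);M=np.array([[np.cos(a),np.sin(a)],[-np.sin(a),np.cos(a)]])
f=lambda u,v,z:at(s,190+u/5,90+v/5,z)
B=lambda w:(M@(w[:2]-p[:2])).round(1)
for u,v in[(716,297),(686,495),(97,240),(32,433)]:print(f(u,v,58),B(f(u,v,58)))
print("cover edge",B(f(492,293,55)),B(f(460,455,55)))
t=state()["tcp_pos"];print("tcp box",B(t))
q=t.copy();q[2]=62;print("pred bush bottom centre in crop",(proj(s,q)-[190,90])*5)
print("front",(proj(s,q+[2,-18,0])-[190,90])*5)
E
```

```text
[653.6 248.4  58. ] [-133.7  -61.7]
[622.6 138.7  58. ] [-133.6   52.3]
[403.  318.7  58. ] [126.5 -61.5]
[373.  207.9  58. ] [125.4  53.3]
cover edge [-41.4 -54.8] [-42.9  39.7]
tcp box [-80.   -1.9]
pred bush bottom centre in crop [567.46572942 377.72834359]
front [578.87603452 408.64351958]
```

Both cameras put the bush within about 2 to 4 mm of centre, so I'll lower it gently.

Request:
send_rows:
  commands: [0,0,0.03,0,0,0,0,0,0,0.06,0,0,0,0,0,0,0.09,0,0,0,0,0,0,0.11,0,0,0,0,0,0,0.122,0,0,0,0,0,0,0.122,0,0,0,0]

```text
t: 15.15
tcp_pos: [584.9, 205.0, 91.1]
ee_rot: [180.0, 0.0, -15.7]
force: [-0.1, 0.2, -1.8]
opening: 34.8
finger_force: 60.2
```

Request:
send_rows:
  commands: [0,0,0.003,0,0,0,0,0,0,0.006,0,0,0,0,0,0,0.009,0,0,0,0,0,0,0.009,0,0,0,0]

```text
t: 15.65
tcp_pos: [585.1, 205.2, 88.1]
ee_rot: [-180.0, -0.0, -15.7]
force: [1.1, 0.1, -1.3]
opening: 35.0
finger_force: 60.3
```

Request:
send_rows:
  commands: [0,0,0.003,0,0,0,0,0,0,0.005,0,0,0,0,0,0,0.005,0,0,0,0,0,0,0.005,0,0,0,0]

```text
t: 16.15
tcp_pos: [585.1, 205.2, 88.0]
ee_rot: [-180.0, -0.0, -15.7]
force: [-4.0, -0.8, 9.5]
opening: 34.9
finger_force: 61.2
```

```bash
echo '[585.5,205,85.6,-15.7]'>cmd.json
python3 plan.py 585.5,205,240,-15.7; python3 plan.py 421.5,251.5,240,-19.9 421.5,251.5,147,-19.9
```

```text
[0.0, 0.0, -0.386, 0.0, 0.0, -0.0]
[-0.426, -0.001, -0.0, 0.0, 0.0, 0.047]
[-0.426, -0.001, 0.232, 0.0, 0.0, 0.047]
```

Request:
send_rows:
  commands: [0,0,0,0,0,0,0.54,0,0,0,0,0,0,0.54,0,0,0,0,0,0,0.54,0,0,-0.03,0,0,0,0.54,0,0,-0.1,0,0,0,0.54,0,0,-0.2,0,0,0,0.54,0,0,-0.3,0,0,0,0.6,0,0,-0.386,0,0,0,0.6,0,0,-0.386,0,0,0,0.6]

```text
t: 17.27
tcp_pos: [586.3, 205.8, 244.9]
ee_rot: [-179.7, -0.4, -15.7]
force: [-0.3, 0.9, -0.7]
opening: 51.5
finger_force: 0.0
```

Request:
send_rows:
  commands: [-0.12,0,0,0,0,0.02,0.6,-0.25,0,0,0,0,0.047,0.6,-0.36,-0.001,0,0,0,0.047,0.6,-0.426,-0.001,0,0,0,0.047,0.6,-0.426,-0.001,0,0,0,0.047,0.6,-0.426,-0.001,0.1,0,0,0.047,0.6,-0.426,-0.001,0.16,0,0,0.047,0.6,-0.426,-0.001,0.16,0,0,0.047,0.6]

```text
t: 18.27
tcp_pos: [421.0, 250.6, 174.5]
ee_rot: [179.7, 0.1, -20.0]
force: [0.5, -0.4, 1.2]
opening: 51.4
finger_force: 0.0
```

```bash
python3 - <<'E'
from h import *
s=capture("side");t=capture("top");print(state()["tcp_pos"])
a=crop(s["color"][:,:,::-1],180,340,90,200,5)
cv2.imwrite("pics/k2.png",a)
E
```

```text
[421.98567901 251.74077564 176.73201716]
```

View pics/k2.png

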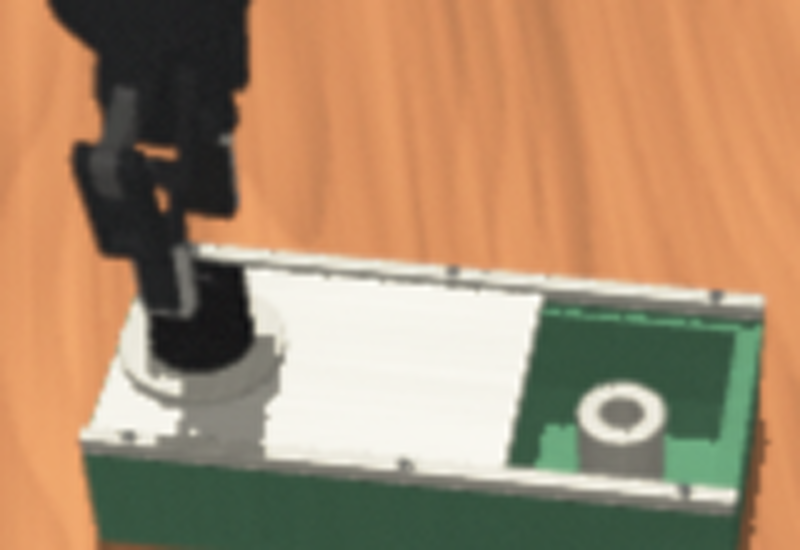

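The bush stands upright in the pocket, top at (622,413). The gripper is over the knob, at about (195,310). I'll grip the knob and slide the cover home.

Request:
send_rows:
  commands: [0,0,0.04,0,0,0,0.6,0,0,0.072,0,0,0,0.6,0,0,0.072,0,0,0,0.6,0,0,0.072,0,0,0,0,0,0,0.072,0,0,0,0,0,0,0.072,0,0,0,0,0,0,0.072,0,0,0,0,0,0,0.072,0,0,0,0]

```text
t: 19.38
tcp_pos: [421.8, 252.6, 148.4]
ee_rot: [-179.8, -0.1, -19.9]
force: [0.5, 3.2, 4.1]
opening: 13.0
finger_force: 62.5
```

Request:
send_rows:
  commands: [0.02,-0.001,0,0,0,0,0,0.05,-0.004,0,0,0,0,0,0.08,-0.006,0,0,0,0,0,0.11,-0.008,0,0,0,0,0,0.14,-0.01,0,0,0,0,0,0.17,-0.012,0,0,0,0,0,0.2,-0.015,0,0,0,0,0,0.215,-0.016,0,0,0,0,0,0.222,-0.016,0,0,0,0,0,0.222,-0.016,0,0,0,0,0]

```text
t: 20.62
tcp_pos: [506.6, 228.7, 148.4]
ee_rot: [-179.8, 0.0, -19.9]
force: [-3.9, 7.1, 7.1]
opening: 12.6
finger_force: 63.0
```

Request:
send_rows:
  commands: [0.006,0,0,0,0,0,0,0.012,0,0,0,0,0,0,0.012,0,0,0,0,0,0]

```text
t: 21.0
tcp_pos: [507.4, 228.4, 148.3]
ee_rot: [-179.9, 0.4, -19.9]
force: [-19.8, 17.1, 15.6]
opening: 12.6
finger_force: 64.1
```

Request:
send_rows:
  commands: [-0.003,0,0,0,0,0.1,0,-0.003,0,0,0,0,0.2,0,-0.003,0,0,0,0,0.3,0,-0.003,0,0,0,0,0.4,0,-0.003,0,0,0,0,0.5,0,-0.003,0,0,0,0,0.6,0,-0.003,0,0,0,0,0.7,0,-0.003,0,0,0,0,0.78,0,-0.003,0,0,0,0,0.83,0,-0.003,0,0,0,0,0.85,0,-0.003,0,0,0,0,0.85,0]

```text
t: 22.38
tcp_pos: [505.7, 227.7, 148.5]
ee_rot: [179.6, -0.0, -96.3]
force: [-21.3, 13.5, 18.7]
opening: 13.0
finger_force: 64.6
```

```bash
python3 -c "
from station import *
s=state();print(s['wrist_torque'],s['ee_rot'],s['force'])"
```

```text
[3.93193297 6.13943758 0.2016923 ] [ 1.79552220e+02 -2.42369912e-02 -9.63373232e+01] [-21.25176858  13.52907794  18.66703317]
```

Request:
send_rows:
  commands: [0,0,0,0,0,0.03,0,0,0,0,0,0,0.03,0]

```text
t: 22.62
tcp_pos: [505.7, 227.7, 148.6]
ee_rot: [179.6, -0.1, -98.8]
force: [-21.6, 13.2, 17.6]
opening: 12.5
finger_force: 67.8
```

Request:
send_rows:
  commands: [0,0,0,0,0,0,0.6,0,0,0,0,0,0,0.6,0,0,0,0,0,0,0.6,0,0,0,0,0,0,0.6,0,0,-0.1,0,0,0,0.6,0,0,-0.25,0,0,0,0.6,0,0,-0.38,0,0,0,0.6,0,0,-0.38,0,0,0,0.6]

```text
t: 23.62
tcp_pos: [511.8, 226.7, 304.6]
ee_rot: [-179.6, 0.4, -99.1]
force: [0.2, -0.5, 0.1]
opening: 51.7
finger_force: 0.0
```

Request:
send_rows:
  commands: [0.6,0,0,0,0,0,0.6,0.6,0,0,0,0,0,0.6,0.6,0,0,0,0,0,0.6,0.6,0,0,0,0,0,0.6,0.6,0,0,0,0,0,0.6,0.6,0,0,0,0,0,0.6]

```text
t: 24.38
tcp_pos: [471.9, -11.2, 298.9]
ee_rot: [179.9, -0.0, -99.2]
force: [0.6, -0.2, 0.3]
opening: 51.2
finger_force: 0.0
```

```bash
python3 - <<'E'
from h import *
s=capture("side");t=capture("top");print(state()["tcp_pos"])
m=np.zeros((600,800,3),np.uint8)
a=crop(t["color"][:,:,::-1],90,290,185,385,2);m[:400,:400]=a
b=cv2.resize(s["color"][:,:,::-1],(400,300));m[:300,400:]=b
c=crop(s["color"][:,:,::-1],190,340,110,215,2.6);m[300:300+c.shape[0],400:400+c.shape[1]]=c
cv2.imwrite("pics/f.png",m)
E
```

```text
[472.24297497 -10.2049071  299.03234836]
```

View pics/f.png

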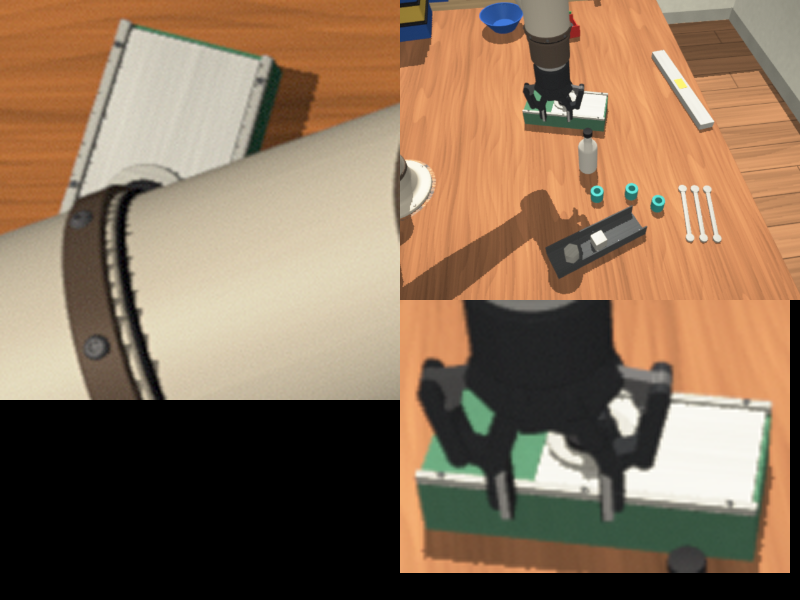

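The cover looks home, with the offcuts and oiler upright and in place, but the arm hides the knob. I'll move aside and check once more.

Request:
send_rows:
  commands: [0.75,0,0,0,0,0,0.6,0.75,0,0,0,0,0,0.6,0.75,0,0,0,0,0,0.6,0.75,0,0,0,0,0,0.6,0.75,0,0,0,0,0,0.6,0.75,0,0,0,0,0,0.6,0.75,0,0,0,0,0,0.6]

```text
t: 25.35
tcp_pos: [425.0, -306.3, 299.0]
ee_rot: [179.9, 0.0, -99.1]
force: [1.9, 0.1, -0.2]
opening: 51.3
finger_force: 0.0
```

```bash
python3 - <<'E'
from h import *
t=capture("top");print(state()["tcp_pos"])
cv2.imwrite("pics/g.png",crop(t["color"][:,:,::-1],90,350,190,390,3))
E
```

```text
[ 425.07393704 -305.95689651  299.22742337]
```

View pics/g.png

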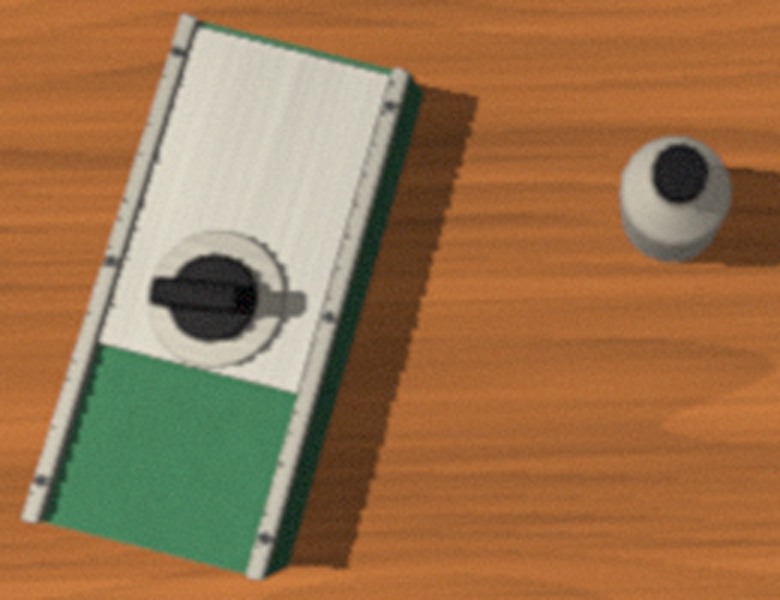

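The trailing edge now sits about 4 crop px (2 mm) further home than at the start, at (100,344) to (295,393). The knob bar is back at its tight angle, so I'm handing in.

```bash
python3 -c "
from station import *
print(job_done())"
```

```text
the job is handed in; nothing more can be done
None
```

The bush is standing in the pocket, with the cover slid home over it and the clamp knob screwed tight; I handed the job in at about 25 s, and no verdict came back.

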